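Twist the top cup off a locked nest and load it with a sample tube

TASK

Take the top blue cup off the nested twist-lock stack: turn it about a sixth of a turn anticlockwise (seen from above), letting it rise as it turns, then lift it off. Stand it upright, clear of the rim, inside the shallow steel tray and let go of it, then pick up the white-capped tube and set it down upright in that cup. Put both down gently rather than dropping them, and do not knock over or shift the red-capped tube, the beaker or the two vials.

Things in the scene. Friction and masses are not known exactly. Their poses are not given: they have to be found in the camera images.
- stack: The lower part of the stack: two blue cups on a dark steel disc (90 mm across) that is screwed to the bench; fixed. Origin under the disc at bench height, z up. The top cup starts locked: its x axis points along this x or up to 6 deg clockwise of it. Three lugs hold it: pulled straight up it rises only about 2 mm. It cannot be turned more than a few deg clockwise.
- stack_axis (a point): On the stack's axis at the seam, level with the fixed cups' rim, 86 mm above the bench; axes as stack. Turned anticlockwise (+ about z) the top cup's lugs climb ramps, 1.5 mm of rise per 10 deg; it is free 50 to 72 deg from its start (best: 60 deg turned, 8 to 9 mm risen) and then lifts straight out, needing about 20 mm more.
- cup: The top cup, the only loose one: blue plastic, open upward, 48 mm high, about 60 g, origin at the centre of its underside, z up. Its lower 20 mm is hidden in the cup below; 28 mm show above the seam. Every cup has a yellow and, 58 deg anticlockwise of it, a white stripe on the robot's side: yellow over yellow is locked, the top cup's yellow over the white below is free.
- cup_mid (a point): Centre of the top cup: on its axis, 24 mm above its underside, so 4 mm above the seam when nested; axes as cup. Inside the cup: flat floor 21 mm below this point, bore 39 mm; mouth 54 mm wide, 24 mm above this point, with small ears that leave 46 mm.
- cup_grip (a point): Middle of the top cup's round grip band, on the axis, 8 mm above cup_mid and 12 mm above the seam; the band is 62 mm across and 16 mm high, the rim above it 59 mm across. Grip here. The next cup has its own such band from 8 mm below the seam down: fingertips reaching more than 18 mm below this point clamp that fixed cup too.
- tray: Shallow square steel tray fixed to the bench, 130 x 130 x 10 mm, inner floor 3 mm above the bench, walls 3 mm thick. Origin at the centre of its underside, x and y along its sides.
- tube_white_mid (a point): Centre of the white-capped sample tube, standing upright on the bench: 26 mm across, 85 mm high, this point half-way up (42.5 mm); z along the tube to the cap.
- tube_white: The same tube, origin at the centre of its underside.
- tube_red_mid (a point): Centre of the red-capped tube, 20 mm across and 70 mm high, standing on the bench; not wanted. It and the white-capped one may stand in each other's place.
- beaker_mid (a point): Centre of an empty glass beaker, 71 mm across and 86 mm high; a bystander.
- vial_a_mid (a point): Centre of a capped vial, 41 mm across and 75 mm high; a bystander.
- vial_b_mid (a point): Centre of another capped vial, 41 mm across and 75 mm high; a bystander.
Not all that is in view belongs to the job. There is more than one size of the tube_white; the job needs the smaller.

How it is judged:
By the outcome, as a careful person would: the job done as asked, in the order asked, and still so for the second after the job is handed in, with the robot touching nothing.
It also fails if it takes over 58 s, if anything falls off the work surface, if the arm or the gripper's body presses on something with over 40 N, if the wrist force passes 120 N, or if a joint passes its speed limit or range.

ROBOT

A 7-joint arm with a two-finger parallel gripper is mounted at the origin on a cart in front of the work surface, level with it; the furniture and walls round the work are solid. World frame = base frame: x ahead of the robot, y to its left, z up, the work surface at z = 0. Lengths are in m, angles in rad, forces in N, time in s.
With the tool pointing down it reaches from about 0.425 to 0.95 m from the base axis. Payload 4.7 kg.
Tool frame: the origin (TCP) lies on the centre line of the jaws, within the pads' length; the fingertips stand robot.nose_length ahead of it and the grasp point (between the pads) lies 8 mm behind it (robot.nose_length is the distance from the TCP to the fingertips, in m); z points along the fingers, x is the direction in which the jaws open and shut, and the axes are right-handed (so a half turn about z gives the same grasp; the last joint's range is limited). The gripper opens to 85 mm and grips with 20 to 120 N. Pads are 22 mm wide; open, the fingers measure 114 mm over their backs; the gripper's body (76 mm by 85 mm) begins 54 mm behind the grasp point. The pads swing forward as they close: fully open they stand 13 mm farther back than shut.
Start: joints at [1.225, 0.469, -0.049, 1.532, 0.024, 1.141, -0.082], TCP at [0.21, -0.641, 0.242] pointing down, gripper open.
Joint ranges: [-2.59, 2.59], [-0.33, 1.99], [-1.39, 1.29], [0.1, 2.45], [-1.04, 4.18], [0.21, 1.99], [-2.66, 2.66]. Speed limits (rad/s): [2.57, 2.57, 3.14, 3.14, 3.14, 3.14, 3.14].

INTERFACE

Orientations are given as [roll, pitch, yaw] about the fixed x, y, z axes, in that order (R = Rz(yaw) Ry(pitch) Rx(roll)).
In Python, from plant import robot gives the robot as it stands. Calls block until the motion is done:
- robot.goto(position, orientation): joint-space move of the TCP to a pose.
- robot.move_straight(position, vel=0.15, attitude=None, contact_N=None): straight line of the TCP; attitude=None keeps the orientation; vel is the mean speed in m/s. With contact_N (N) it stops when the force on the tool has changed by that much, and returns True; else False.
- robot.move_joints(angles): joint-space move.
- robot.grip(opening, strength=None): opening from 0.0 (shut) to 1.0 (fully open); strength is the grip in N (None keeps the last); returns when the fingers have stopped.
- robot.sleep(seconds).
- robot.inverse_kinematics(position, orientation): joint angles nearest the present ones, or None.
- robot.sense(): the state.
- robot.grab_frame(name): name is "side" or "top"; returns a dict with "image" (384x512x3 uint8, red, green, blue), "range_z" (384x512 float32, m along the optical axis (not along the pixel's ray), 0 where there is no reading), "fx", "fy", "cx", "cy" (pixels), "R" (3x3) and "t" (3): a world point X has camera coordinates R X + t. Camera axes: x right, y down, z forward; pixel columns grow to the right and rows downward; lengths in m; the calibration is good to about 2 mm. A picture is of the moment at which its call begins.
A pose or a line that the arm cannot do raises robot.IKError and nothing moves.
- robot.close_job(): hands the job in, once; it reports no verdict.
The state is a dict: "t": time; "joint_pos": joint angles; "joint_velocities": joint speeds; "effort": joint torques, N m; "tcp_pos": TCP position; "tcp_rot": TCP orientation; "wrist_force": force on the tool from outside, world axes, zero at the start; "torque": the same for the moment, N m; "opening": opening from 0.0 (shut) to 1.0 (fully open).
Only numpy, scipy, OpenCV 4.12 (cv2) and the standard library are available. Lean on these libraries where they do the work, as an engineer would, in place of code of your own. Each camera call takes 0.05 s, during which the arm holds its last target.

## Working session

There is one attempt and no reset: what is moved stays moved. The work goes in short steps, each a Python script; the robot and the scene stay as the last script left them, time stands still between calls to the robot, and variables do not carry over. Pictures are saved under pics/ and viewed, and the job is handed in when it is done.

```bash
ls; mkdir -p pics
python3 - <<'E'
from plant import robot
import cv2,numpy as np
s=robot.sense();print(s['t'],s['tcp_pos'],s['tcp_rot'],s['opening'],robot.nose_length)
for n in("side","top"):
    f=robot.grab_frame(n)
    np.savez(f'pics/{n}0.npz',**f)
    cv2.imwrite(f'pics/{n}0.png',cv2.resize(f['image'][:,:,::-1],(800,600),interpolation=cv2.INTER_CUBIC))
    print(n,f['fx'],f['cx'],f['cy'],(-f['R'].T@f['t']),f['R'][2],np.mean(f['range_z']>0))
E
```

```text
pics
0.0 [ 0.21012852 -0.64086422  0.2412536 ] [ 3.14152783e+00  1.95854720e-03 -1.25395805e+00] 1.0023602059120782 0.011
side 446.33124287638526 251.54316708989387 191.7538420612105 [0.50024073 0.86508273 0.65357789] [ 0.04605656 -0.85246562 -0.52075057] 0.9958953857421875
top 353.79797059042374 256.11563500486284 196.56330286289295 [ 0.46337629 -0.05577938  0.98743941] [ 0.11230582  0.006183   -0.99365445] 0.9958852132161459
```

View pics/side0.png

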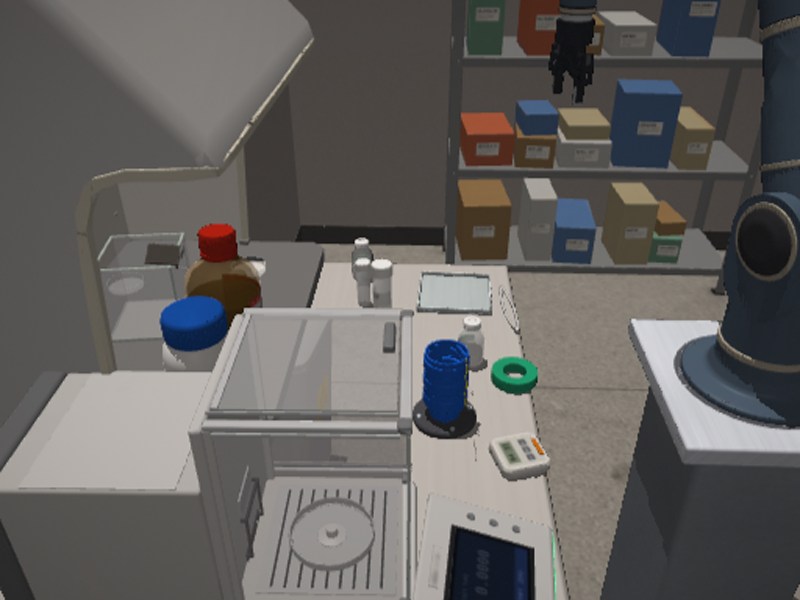

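View pics/top0.png

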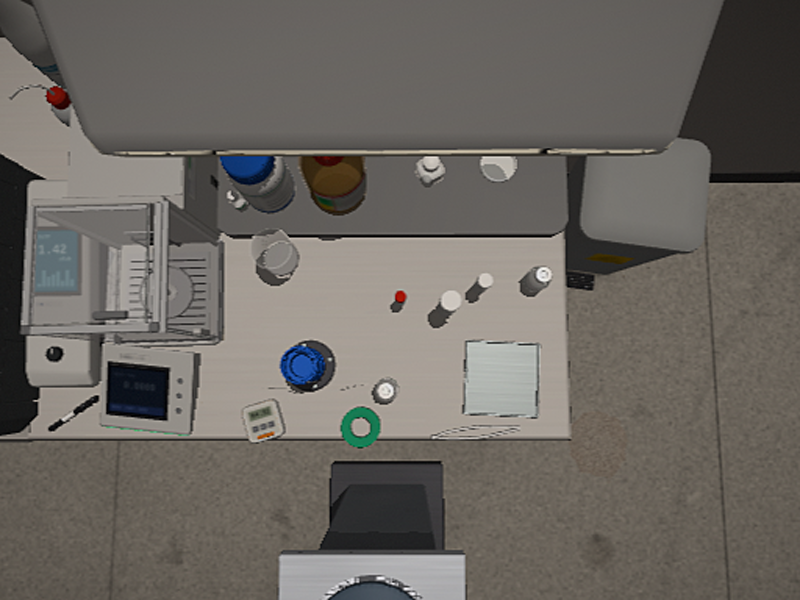

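The side view shows the stack at about (445,385), the tray at (455,292), and the tubes around (362–382,275). In the top view the stack is at (305,365), beaker at (275,257), red tube at (400,297) and white-capped tubes at (450,300) and (484,281). The vials are at (385,391) and (540,278), and the tray at (502,378). Next I'll measure them.

```bash
cat > h.py <<'E'
import numpy as np,cv2
def load(p): return dict(np.load(p))
def depro(f,u,v,z=None):
    if z is None: z=f['range_z'][int(round(v)),int(round(u))]
    c=np.array([(u-f['cx'])/f['fx'],(v-f['cy'])/f['fy'],1])*z
    return f['R'].T@(c-f['t'])
def plane(f,u,v,h):
    o=-f['R'].T@f['t']; d=f['R'].T@np.array([(u-f['cx'])/f['fx'],(v-f['cy'])/f['fy'],1])
    return o+d*(h-o[2])/d[2]
def ray(f,u,v):
    o=-f['R'].T@f['t']; d=f['R'].T@np.array([(u-f['cx'])/f['fx'],(v-f['cy'])/f['fy'],1]); return o,d/np.linalg.norm(d)
def tri(f,p,g,q):
    o,d=ray(f,*p);o2,d2=ray(g,*q)
    s=np.linalg.lstsq(np.c_[d,-d2],o2-o,rcond=None)[0]
    a=o+s[0]*d;b=o2+s[1]*d2
    return (a+b)/2,np.linalg.norm(a-b)
def proj(f,X):
    c=f['R']@np.asarray(X)+f['t']; return c[0]/c[2]*f['fx']+f['cx'],c[1]/c[2]*f['fy']+f['cy']
def cloud(f):
    v,u=np.mgrid[:384,:512]; z=f['range_z']
    c=np.stack([(u-f['cx'])/f['fx']*z,(v-f['cy'])/f['fy']*z,z],-1)
    return (c-f['t'])@f['R']
E
python3 - <<'E'
from h import *
t=load('pics/top0.npz');s=load('pics/side0.npz')
P=cloud(t)
z=P[...,2].copy(); ok=t['range_z']>0
m=(ok&(z>0.02)&(z<0.3)&(P[...,0]<0.75)&(P[...,0]>0.3)).astype(np.uint8)
n,l,st,c=cv2.connectedComponentsWithStats(m)
for i in range(1,n):
    if st[i,4]>15:
        q=P[l==i]; print(st[i],np.percentile(q,[2,50,98],axis=0).round(3).tolist(),q[q[:,2]>np.percentile(q[:,2],98)-.006].mean(0).round(4))
# hood heights
for (u,v) in [(200,90),(250,60),(250,95),(300,97),(256,140),(310,215)]: print(u,v,depro(t,u,v).round(3))
for n,f in(('t',t),('s',s)):
    im=f['image'][:,:,::-1]
    a=im[140:290,140:370] if n=='t' else im[140:300,180:360]
    cv2.imwrite(f'pics/{n}1.png',cv2.resize(a,None,fx=3.4,fy=3.4,interpolation=cv2.INTER_CUBIC))
E
```

```text
[    0   109   364   170 26187] [[0.382, -0.268, 0.026], [0.613, 0.323, 0.111], [0.747, 0.587, 0.281]] [0.5975 0.3526 0.2789]
[336 170  18  17 220] [[0.603, -0.303, 0.025], [0.617, -0.283, 0.058], [0.639, -0.269, 0.079]] [ 0.6215 -0.2891  0.0765]
[304 175  12  12 111] [[0.599, -0.202, 0.025], [0.608, -0.188, 0.085], [0.621, -0.179, 0.089]] [ 0.6108 -0.1902  0.0863]
[281 185  15  17 193] [[0.557, -0.147, 0.033], [0.571, -0.129, 0.115], [0.588, -0.115, 0.119]] [ 0.5736 -0.1307  0.1158]
[253 186   7   9  54] [[0.577, -0.058, 0.023], [0.584, -0.05, 0.071], [0.595, -0.042, 0.074]] [ 0.5866 -0.0504  0.0712]
[179 221  29  25 570] [[0.444, 0.08, 0.048], [0.472, 0.11, 0.089], [0.499, 0.136, 0.117]] [0.4708 0.1115 0.1147]
[240 242  16  16 196] [[0.413, -0.044, 0.028], [0.431, -0.027, 0.058], [0.449, -0.008, 0.079]] [ 0.4301 -0.026   0.0765]
[220 262  14   9  32] [[0.376, 0.014, 0.02], [0.386, 0.029, 0.021], [0.395, 0.046, 0.023]] [0.3862 0.0295 0.021 ]
[237 267   7  11  16] [[0.356, -0.015, 0.02], [0.37, -0.007, 0.021], [0.381, 0.001, 0.025]] [ 0.3699 -0.0075  0.0217]
[222 278   7   8  19] [[0.335, 0.025, 0.02], [0.342, 0.034, 0.021], [0.352, 0.041, 0.023]] [0.3428 0.0337 0.0214]
200 90 [0.697 0.037 0.444]
250 60 [ 0.726 -0.044  0.483]
250 95 [ 0.694 -0.042  0.43 ]
300 97 [ 0.69  -0.124  0.43 ]
256 140 [ 0.725 -0.05   0.046]
310 215 [ 0.523 -0.199  0.004]
```

View pics/t1.png

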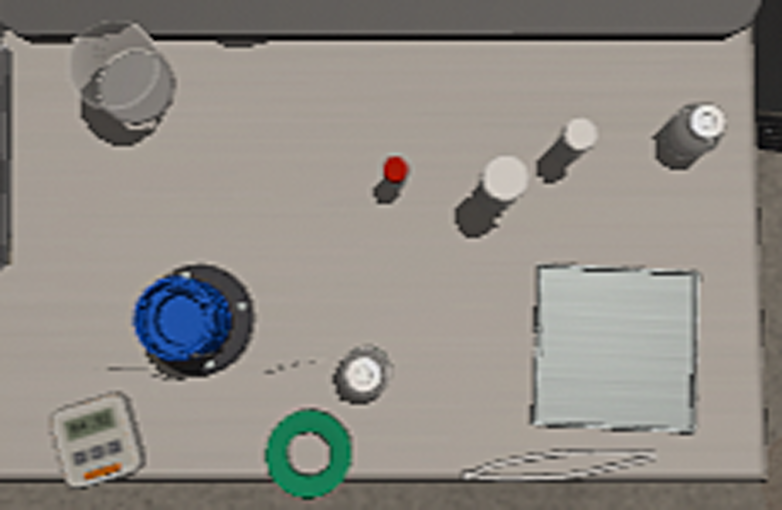

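View pics/s1.png

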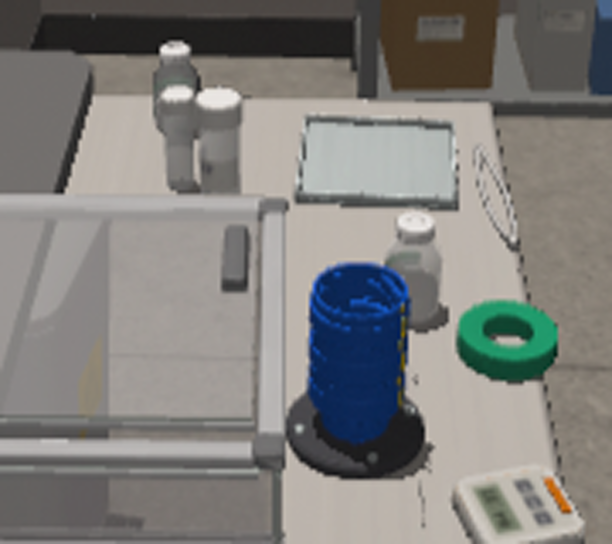

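Run:
```python
from h import *
from scipy.optimize import least_squares
t=load('pics/top0.npz');s=load('pics/side0.npz')
def circ(xy):
    c=xy.mean(0);f=lambda p:np.hypot(xy[:,0]-p[0],xy[:,1]-p[1])-p[2]
    r=least_squares(f,[*c,.03],loss='soft_l1',f_scale=.002);return r.x.round(4),np.std(f(r.x)).round(4)
for nm,f in(('top',t),('side',s)):
    P=cloud(f);im=f['image'].astype(int)
    hsv=cv2.cvtColor(f['image'],cv2.COLOR_RGB2HSV)
    blue=(hsv[...,0]>100)&(hsv[...,0]<130)&(hsv[...,1]>120)&(hsv[...,2]>40)&(np.hypot(P[...,0]-.471,P[...,1]-.11)<.06)
    q=P[blue];print(nm,'blue',blue.sum(),'zmax',np.percentile(q[:,2],[95,98,99.5]).round(4))
    rim=q[(q[:,2]>.109)&(q[:,2]<.12)];print(' rim',len(rim),circ(rim[:,:2]))
    for lo in(.02,.04,.06,.08,.095):
        b=q[(q[:,2]>lo)&(q[:,2]<lo+.015)]
        if len(b)>15: print('  band',lo,len(b),circ(b[:,:2]))
    # disc: dark pixels near
    d=(im.sum(-1)<200)&(~blue)&(np.hypot(P[...,0]-.471,P[...,1]-.11)<.055)&(abs(P[...,2])<.02)
    print(' disc',d.sum(),P[d].mean(0).round(4),np.ptp(P[d],axis=0).round(3),np.percentile(P[d][:,2],[5,50,95]).round(4))
# caps: top white circles
for nm,c in(('wt',(.611,-.190,.0855)),('big',(.574,-.131,.117)),('red',(.5866,-.05,.07)),('va',(.43,-.026,.075)),('vb',(.6215,-.289,.075))):
    P=cloud(t);m=(np.hypot(P[...,0]-c[0],P[...,1]-c[1])<.03)&(abs(P[...,2]-c[2])<.006)
    print(nm,m.sum(),cv2.minEnclosingCircle(P[m][:,:2].astype(np.float32)),circ(P[m][:,:2])[0] if 0 else P[m].mean(0).round(4))
# side cloud for tubes
P=cloud(s);
for nm,c in(('wt',(.611,-.190)),('big',(.574,-.131)),):
    m=(np.hypot(P[...,0]-c[0],P[...,1]-c[1])<.025)&(P[...,2]>.02)
    q=P[m];print('side',nm,m.sum(),q[:,2].max().round(4),circ(q[:,:2]), np.ptp(q[:,0]))
```

```text
top blue 542 zmax [0.116  0.117  0.1178]
 rim 112 (array([0.4718, 0.1096, 0.0273]), np.float64(0.0016))
  band 0.04 18 (array([0.4715, 0.1099, 0.0302]), np.float64(0.0005))
  band 0.06 177 (array([0.4716, 0.1103, 0.0137]), np.float64(0.0066))
  band 0.08 114 (array([0.4719, 0.1099, 0.0221]), np.float64(0.003))
  band 0.095 113 (array([0.4719, 0.1074, 0.0271]), np.float64(0.0022))
 disc 281 [0.4654 0.0989 0.0098] [0.091 0.085 0.018] [0.0012 0.0107 0.0137]
side blue 1296 zmax [0.1127 0.1143 0.1149]
 rim 161 (array([0.4712, 0.1107, 0.0276]), np.float64(0.0014))
  band 0.02 54 (array([0.4706, 0.1012, 0.0331]), np.float64(0.0035))
  band 0.04 166 (array([0.4715, 0.1096, 0.0298]), np.float64(0.0013))
  band 0.06 139 (array([0.4711, 0.1087, 0.031 ]), np.float64(0.0011))
  band 0.08 242 (array([0.4719, 0.1124, 0.0268]), np.float64(0.0025))
  band 0.095 331 (array([0.4717, 0.1119, 0.028 ]), np.float64(0.0017))
 disc 409 [0.4634 0.1347 0.0083] [0.087 0.057 0.014] [0.0014 0.0093 0.0119]
wt 80 ((0.6108219623565674, -0.19057181477546692), 0.012824518606066704) [ 0.6104 -0.1903  0.086 ]
big 154 ((0.5738186836242676, -0.13076509535312653), 0.017228765413165092) [ 0.5736 -0.1307  0.1158]
red 46 ((0.5859941840171814, -0.0508737787604332), 0.009886499494314194) [ 0.5859 -0.0501  0.0707]
va 86 ((0.43014687299728394, -0.02649262547492981), 0.013212312012910843) [ 0.4303 -0.0264  0.0762]
vb 87 ((0.621963381767273, -0.2895064055919647), 0.013978583738207817) [ 0.6216 -0.2887  0.0761]
side wt 215 0.0879 (array([ 0.6101, -0.1903,  0.0105]), np.float64(0.0021)) 0.024650346162673586
side big 383 0.1174 (array([ 0.5729, -0.1297,  0.0141]), np.float64(0.0025)) 0.031625159439219175
```

Run:
```python
from h import *
t=load('pics/top0.npz');s=load('pics/side0.npz')
for nm,f,box in(('t',t,(285,205,355,275)),('s',s,(262,165,320,205))):
    x0,y0,x1,y1=box
    cv2.imwrite(f'pics/{nm}tray.png',cv2.resize(f['image'][y0:y1,x0:x1,::-1],None,fx=8,fy=8,interpolation=cv2.INTER_CUBIC))
    x0,y0,x1,y1=(170,210,225,265) if nm=='t' else (262,212,312,285)
    cv2.imwrite(f'pics/{nm}stk.png',cv2.resize(f['image'][y0:y1,x0:x1,::-1],None,fx=8,fy=8,interpolation=cv2.INTER_CUBIC))
a=cv2.imread('pics/ttray.png')
P=cloud(t)
# tray colour mask
hsv=cv2.cvtColor(t['image'],cv2.COLOR_RGB2HSV)
print(hsv[240,320],hsv[215,280])
m=((hsv[...,0]>60)&(hsv[...,0]<110)&(hsv[...,1]>8)).astype(np.uint8); m[:,:285]=0;m[:,355:]=0;m[:205]=0;m[275:]=0
c=max(cv2.findContours(m,0,2)[0],key=cv2.contourArea);r=cv2.minAreaRect(c);print(r)
bp=cv2.boxPoints(r);q=np.array([plane(t,u,v,.003) for u,v in bp]);print(q.round(4),q.mean(0),np.linalg.norm(q-np.roll(q,1,0),axis=1))
print('tray floor z',np.median(P[225:255,305:335,2]),'bench',np.median(P[200:215,200:280,2]))
Ps=cloud(s)
print('side tray', depro(s,290,187), 'bench side',depro(s,265,250))
```

```text
[ 60   6 185] [ 12  26 169]
((298.04998779296875, 226.6500244140625), (3.1622774600982666, 0.9486832022666931), 71.56504821777344)
[[ 0.4944 -0.1633  0.003 ]
 [ 0.4952 -0.1658  0.003 ]
 [ 0.4869 -0.1684  0.003 ]
 [ 0.4861 -0.1659  0.003 ]] [ 0.49062801 -0.16586835  0.003     ] [0.00870424 0.00263845 0.00870495 0.0026359 ]
tray floor z 0.004220836617509894 bench 0.0011439958909129086
side tray [ 0.44972501 -0.22967614  0.00317954] bench side [0.5140356  0.05475543 0.00166806]
```

Run:
```python
from h import *
t=load('pics/top0.npz')
hsv=cv2.cvtColor(t['image'],cv2.COLOR_RGB2HSV).astype(int)
m=((hsv[...,1]<15)&(hsv[...,2]>150)).astype(np.uint8); m[:,:285]=0;m[:,355:]=0;m[:205]=0;m[275:]=0
c=max(cv2.findContours(m,0,2)[0],key=cv2.contourArea);r=cv2.minAreaRect(c);print(r,cv2.contourArea(c))
q=np.array([plane(t,u,v,.003) for u,v in cv2.boxPoints(r)]);print(q.round(4),q.mean(0),np.linalg.norm(q-np.roll(q,1,0),axis=1))
d=q[1]-q[0];print(np.degrees(np.arctan2(d[1],d[0])))
s=load('pics/side0.npz');P=cloud(s)
m=(P[...,1]<-.5)&(P[...,1]>-.8)&(P[...,0]<.32)&(P[...,0]>.1)&(P[...,2]>.15)&(P[...,2]<.4)
q=P[m];print(m.sum(),q[:,2].min(),np.sort(q[:,2])[:12].round(3))
from plant import robot
# reach checks
for nm,x,y,zs in(('stack',.4716,.11,(.1,.2,.13)),('tray',.477,-.215,(.05,.2)),('tube',.6104,-.1903,(.07,.2))):
  for z in zs:
    for yaw in np.radians(range(-180,181,30)):
        j=robot.inverse_kinematics([x,y,z],[np.pi,0,yaw])
        if j is not None and z==zs[0]: print(nm,z,round(np.degrees(yaw)),np.round(j,2))
        elif j is None: print(nm,z,round(np.degrees(yaw)),None)
```

```text
((320.1895446777344, 241.70947265625), (46.29217529296875, 47.34086608886719), 2.862405300140381) 1908.5
[[ 0.3881 -0.1586  0.003 ]
 [ 0.5176 -0.1668  0.003 ]
 [ 0.5111 -0.295   0.003 ]
 [ 0.3819 -0.2849  0.003 ]] [ 0.44969907 -0.22630123  0.003     ] [0.12643732 0.12975127 0.12832237 0.12959182]
-3.631380687720984
1076 0.24476331756577613 [0.245 0.245 0.245 0.246 0.246 0.246 0.246 0.247 0.247 0.248 0.248 0.248]
stack 0.1 -180 [ 0.57  0.66 -1.18  2.07  0.77  0.95  2.11]
stack 0.1 -150 [-1.03  0.49  0.92  2.15 -0.57  0.76 -2.35]
stack 0.1 -120 [-0.74  0.38  0.53  2.14 -0.3   0.69 -2.11]
stack 0.1 -90 [ 0.19  0.42 -0.62  2.09  0.36  0.74 -2.23]
stack 0.1 -60 [ 0.32  0.47 -0.79  2.08  0.47  0.78 -1.81]
stack 0.1 -30 [ 0.47  0.56 -1.    2.07  0.63  0.85 -1.43]
stack 0.1 0 [ 0.5   0.58 -1.05  2.07  0.67  0.88 -0.94]
stack 0.1 30 [ 0.52  0.6  -1.09  2.07  0.7   0.9  -0.45]
stack 0.1 60 [ 0.54  0.63 -1.13  2.07  0.73  0.92  0.05]
stack 0.1 90 [ 0.57  0.66 -1.18  2.07  0.77  0.95  0.54]
stack 0.1 120 [ 0.57  0.66 -1.18  2.07  0.77  0.95  1.06]
stack 0.1 150 [ 0.57  0.66 -1.18  2.07  0.77  0.
[... 871 characters left out ...]
 -2.12]
tube 0.07 -150 [ 0.2   0.59  0.05  1.77 -0.04  0.78 -2.35]
tube 0.07 -120 [ 0.27  0.59 -0.05  1.77  0.04  0.78 -1.89]
tube 0.07 -90 [ 0.39  0.6  -0.21  1.76  0.17  0.8  -1.47]
tube 0.07 -60 [ 0.47  0.62 -0.32  1.75  0.26  0.81 -1.03]
tube 0.07 -30 [ 0.54  0.63 -0.42  1.75  0.34  0.83 -0.57]
tube 0.07 0 [ 0.6   0.66 -0.52  1.75  0.41  0.85 -0.11]
tube 0.07 30 [ 0.67  0.68 -0.62  1.74  0.49  0.88  0.36]
tube 0.07 60 [ 0.68  0.69 -0.65  1.74  0.52  0.89  0.86]
tube 0.07 90 [ 0.71  0.7  -0.68  1.74  0.55  0.9   1.36]
tube 0.07 120 [ 0.97  0.95 -1.19  1.72  0.96  1.17  1.59]
tube 0.07 150 [ 0.97  0.95 -1.19  1.72  0.96  1.17  2.11]
tube 0.07 180 [-0.45  0.9   1.1   1.81 -0.93  1.06 -2.12]
```

View pics/tstk.png

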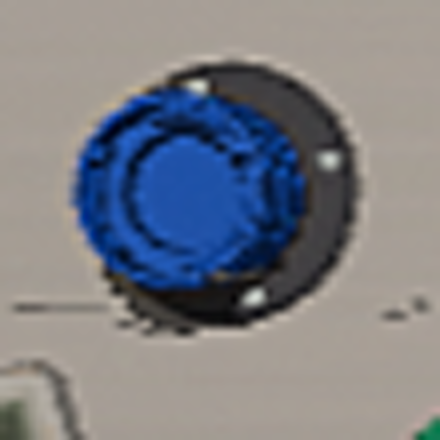

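View pics/sstk.png

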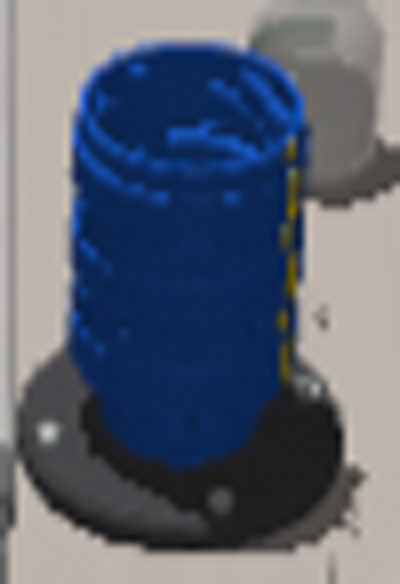

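View pics/ttray.png

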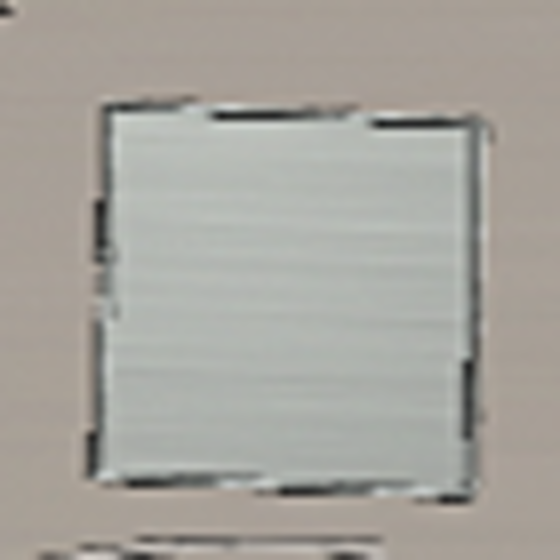

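Measured so far:
- **Stack axis:** about (0.4716, 0.110), rim at about 0.114.
- **Small white tube:** (0.6105, −0.1903), height 0.086.
- **Tray:** centre (0.450, −0.226), rotated about −3°.

With the jaws open, the tips stand about 3 mm above the TCP, so the nose length refers to shut jaws. I'll move over the stack, pre-close and check the tip height.

Run:
```python
from h import *
from plant import robot
yaw=np.radians(-80)
robot.goto([.4716,.110,.19],[np.pi,0,yaw])
robot.grip(0.82)
s=robot.sense();print(s['t'],s['joint_pos'].round(2) if hasattr(s['joint_pos'],'round') else s['joint_pos'],s['tcp_pos'],s['opening'],s['wrist_force'])
for n in('side','top'):
    f=robot.grab_frame(n);np.savez(f'pics/{n}2.npz',**f)
    x0,y0,x1,y1=(230,120,350,290) if n=='side' else (120,150,290,290)
    cv2.imwrite(f'pics/{n}2.png',cv2.resize(f['image'][y0:y1,x0:x1,::-1],None,fx=3.5,fy=3.5,interpolation=cv2.INTER_CUBIC))
    P=cloud(f);m=(np.hypot(P[...,0]-.4716,P[...,1]-.11)<.075)&(P[...,2]>.135)&(P[...,2]<.3)&(f['range_z']>0)
    q=P[m];o=np.argsort(q[:,2])[:14];print(n,m.sum(),q[o].round(3).tolist())
```

```text
3.2167 [ 0.39  0.33 -0.84  2.    0.3   0.94 -2.  ] [0.47169537 0.10979598 0.18997921] 0.8210205620925419 [-0.23623842  0.56590088 -0.09831889]
side 1152 [[0.478, 0.073, 0.187], [0.476, 0.073, 0.188], [0.484, 0.074, 0.188], [0.466, 0.148, 0.188], [0.458, 0.148, 0.188], [0.48, 0.074, 0.188], [0.473, 0.149, 0.188], [0.482, 0.075, 0.188], [0.486, 0.075, 0.189], [0.46, 0.149, 0.189], [0.464, 0.149, 0.189], [0.468, 0.15, 0.189], [0.462, 0.15, 0.189], [0.482, 0.072, 0.189]]
top 276 [[0.475, 0.074, 0.225], [0.467, 0.064, 0.234], [0.469, 0.059, 0.234], [0.492, 0.068, 0.235], [0.473, 0.07, 0.235], [0.492, 0.07, 0.235], [0.467, 0.065, 0.236], [0.475, 0.068, 0.236], [0.475, 0.069, 0.238], [0.473, 0.065, 0.238], [0.475, 0.065, 0.238], [0.469, 0.061, 0.238], [0.473, 0.063, 0.238], [0.488, 0.044, 0.239]]
```

View pics/side2.png

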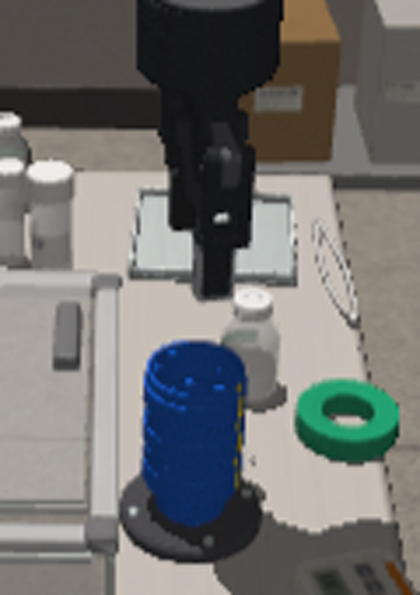

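The side view shows the gripper centred over the stack. The tips are at z≈0.187, about 3.5 mm below the TCP at this opening, which agrees with my estimate. Next I'll descend and grip.

Run:
```python
from h import *
from plant import robot
c=robot.move_straight([.4716,.110,.0895],vel=.08,contact_N=8)
s=robot.sense();print(c,s['t'],s['tcp_pos'],s['wrist_force'])
if not c:
    robot.grip(0.0,60)
    s=robot.sense();print(s['t'],s['tcp_pos'],s['wrist_force'],s['torque'],s['opening'])
    f=robot.grab_frame('side');np.savez('pics/side3.npz',**f)
    cv2.imwrite('pics/side3.png',cv2.resize(f['image'][150:290,230:350,::-1],None,fx=4,fy=4,interpolation=cv2.INTER_CUBIC))
```

```text
False 4.725 [0.47199453 0.11010923 0.08995631] [-0.17932535 -0.46486917 -0.29246762]
4.975 [0.47204587 0.11021205 0.09061049] [-1.68591969 -1.18416938  6.17302573] [-0.03429008  0.41749958  0.07891912] 0.7054038913090692
```

View pics/side3.png

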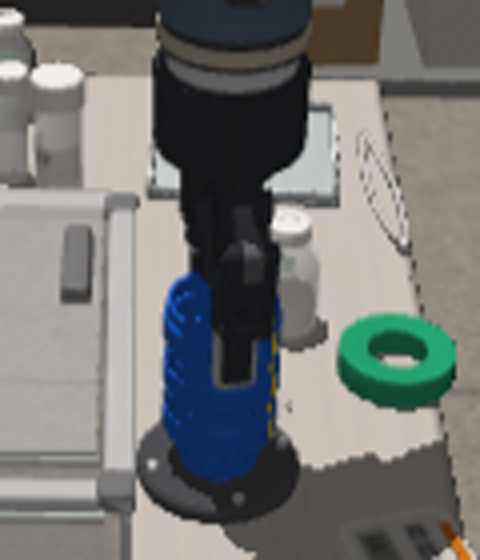

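Run:
```python
from h import *
from plant import robot
f=load('pics/side3.npz');P=cloud(f)
print('tip',depro(f,288,245).round(4),depro(f,288,244).round(4),depro(f,289,243).round(4))
z0=.0895;y0=-80
for k in range(1,7):
    robot.move_straight([.4716,.110,z0+.0015*k],vel=.0025,attitude=[np.pi,0,np.radians(y0+10*k)])
    s=robot.sense();print(k,s['t'],np.round(s['tcp_pos'],4),np.degrees(s['tcp_rot'][2]).round(1),np.round(s['wrist_force'],1),np.round(s['torque'],2),round(s['opening'],3))
    if np.abs(s['wrist_force']).max()>35: print('STOP');break
f=robot.grab_frame('side');np.savez('pics/side4.npz',**f)
cv2.imwrite('pics/side4.png',cv2.resize(f['image'][150:290,230:350,::-1],None,fx=4,fy=4,interpolation=cv2.INTER_CUBIC))
```

```text
tip [0.4661 0.1482 0.0912] [0.4663 0.1506 0.0956] [0.4643 0.1492 0.0971]
1 5.675 [0.4718 0.1106 0.0914] -70.0 [-1.3  2.7  3. ] [ 0.53  0.25 -0.06] 0.704
2 6.325 [0.4719 0.1108 0.0928] -60.0 [-1.2  4.4  5.9] [ 1.05  0.29 -0.16] 0.705
3 6.975 [0.4718 0.1108 0.0943] -50.0 [-0.9  4.5  5.7] [ 1.04  0.37 -0.12] 0.699
4 7.625 [0.4717 0.1108 0.0959] -40.0 [-1.9  4.4  6.3] [ 1.09  0.39 -0.23] 0.707
5 8.275 [0.4716 0.1107 0.0973] -30.0 [-2.1  4.2  6.4] [ 0.99  0.41 -0.13] 0.702
6 8.925 [0.4708 0.1105 0.0982] -20.0 [-2.6  4.   2.2] [ 1.1   0.5  -0.14] 0.703
```

View pics/side4.png

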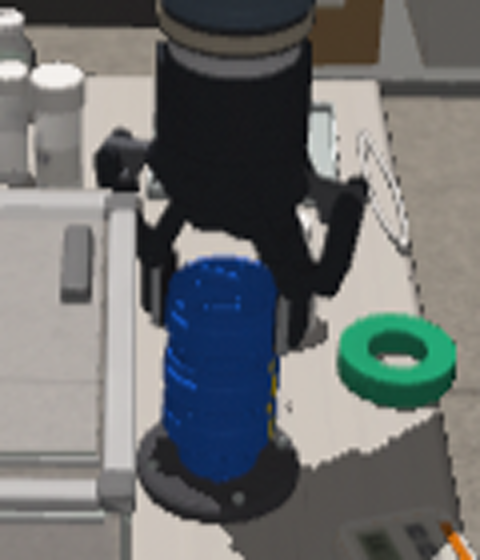

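The top cup's yellow stripe has turned out of view while the lower one stays put, and forces are low, so the cup turned with the jaws. Now I'll lift it slowly with a force guard.

Run:
```python
from h import *
from plant import robot
for z,v in((.104,.01),(.112,.02),(.130,.04)):
    c=robot.move_straight([.4716,.110,z],vel=v,contact_N=15)
    s=robot.sense();print(c,s['t'],np.round(s['tcp_pos'],4),np.degrees(s['tcp_rot'][2]).round(1),np.round(s['wrist_force'],1),np.round(s['torque'],2),round(s['opening'],3))
    if c: break
f=robot.grab_frame('side');np.savez('pics/side5.npz',**f)
cv2.imwrite('pics/side5.png',cv2.resize(f['image'][130:290,230:350,::-1],None,fx=3.7,fy=3.7,interpolation=cv2.INTER_CUBIC))
```

```text
False 9.675 [0.4715 0.11   0.1039] -20.0 [ 1.1  5.7 -3.1] [ 1.17 -0.07  0.03] 0.699
False 10.225 [0.4716 0.1091 0.1121] -20.0 [-0.  -0.4 -1.2] [-0.02 -0.02 -0.02] 0.704
False 10.825 [0.4716 0.1099 0.1301] -20.0 [-0.   0.5 -1. ] [0.02 0.03 0.03] 0.706
```

View pics/side5.png

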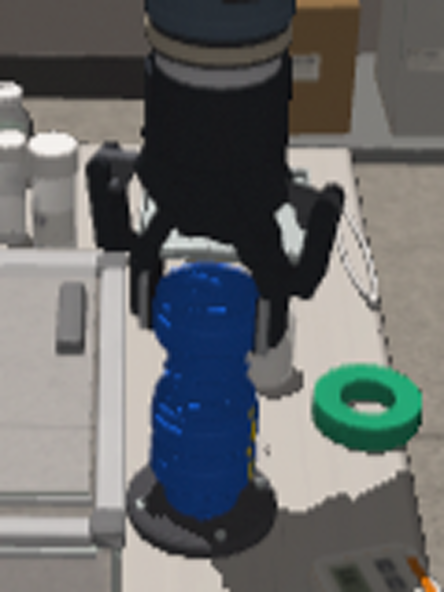

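Cup is free and held; the stack below it is unmoved. Next I'll carry it to the tray and set it down with contact detection.

Run:
```python
from h import *
from plant import robot
X=[.450,-.226]
robot.move_straight([.4716,.110,.20],vel=.15)
robot.move_straight([*X,.20],vel=.15)
robot.move_straight([*X,.045],vel=.12)
robot.sleep(.2)
s=robot.sense();print(s['t'],np.round(s['tcp_pos'],4),np.round(s['wrist_force'],1),round(s['opening'],3))
f=robot.grab_frame('side');np.savez('pics/side6.npz',**f)
cv2.imwrite('pics/side6.png',cv2.resize(f['image'][110:230,220:360,::-1],None,fx=5,fy=5,interpolation=cv2.INTER_CUBIC))
c=robot.move_straight([*X,.020],vel=.012,contact_N=4)
s=robot.sense();print(c,s['t'],np.round(s['tcp_pos'],4),np.round(s['wrist_force'],1),np.round(s['torque'],2))
```

```text
15.525 [ 0.4502 -0.2262  0.0454] [-0.6  0.7 -0.5] 0.706
True 16.9333 [ 0.45   -0.226   0.0276] [-1.1  0.4  4.3] [-0.01  0.08  0.01]
```

View pics/side6.png

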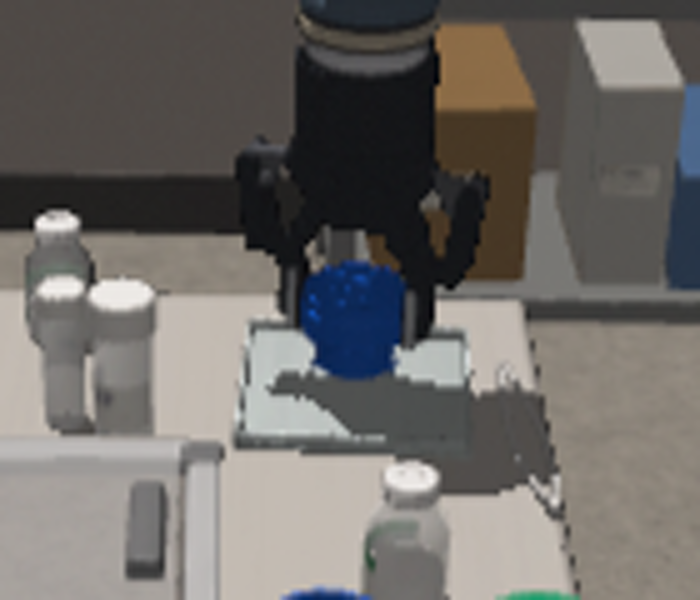

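Contact came at TCP z=0.0276, against 0.027 predicted for the tray floor. I'll open the jaws and retreat, then look.

Run:
```python
from h import *
from plant import robot
from scipy.optimize import least_squares
robot.grip(0.85)
robot.move_straight([.450,-.226,.10],vel=.08)
robot.goto([.53,-.05,.24],[np.pi,0,np.radians(31.5)])  # clear the view
s=robot.sense();print(s['t'],np.round(s['tcp_pos'],4),np.round(s['joint_pos'],2))
for n in('side','top'):
    f=robot.grab_frame(n);np.savez(f'pics/{n}7.npz',**f)
    x0,y0,x1,y1=(220,110,360,230) if n=='side' else (230,150,370,290)
    cv2.imwrite(f'pics/{n}7.png',cv2.resize(f['image'][y0:y1,x0:x1,::-1],None,fx=4.2,fy=4.2,interpolation=cv2.INTER_CUBIC))
    P=cloud(f);hsv=cv2.cvtColor(f['image'],cv2.COLOR_RGB2HSV)
    m=(hsv[...,0]>100)&(hsv[...,0]<130)&(hsv[...,1]>120)&(np.hypot(P[...,0]-.45,P[...,1]+.226)<.06)
    q=P[m];print(n,len(q),np.percentile(q[:,2],[2,90,98]).round(4))
    r=q[q[:,2]>.046][:,:2]
    if len(r)>10:
        g=lambda p:np.hypot(r[:,0]-p[0],r[:,1]-p[1])-p[2]
        o=least_squares(g,[.45,-.226,.028],loss='soft_l1',f_scale=.002);print(' rim',len(r),o.x.round(4),np.std(g(o.x)).round(4))
    for nm,c in(('wt',(.611,-.190,.086)),('big',(.574,-.131,.116)),('vb',(.622,-.289,.076))):
        m=(np.hypot(P[...,0]-c[0],P[...,1]-c[1])<.03)&(abs(P[...,2]-c[2])<.006)
        if m.any(): print(nm,m.sum(),P[m].mean(0).round(4))
```

```text
19.2167 [ 0.5294 -0.0515  0.2386] [ 0.97  0.58 -1.33  1.83  0.6   1.23  0.  ]
side 407 [0.0064 0.0495 0.0518]
 rim 89 [ 0.4495 -0.2263  0.0277] 0.0023
wt 53 [ 0.6103 -0.1879  0.0844]
big 87 [ 0.5729 -0.1277  0.1146]
vb 46 [ 0.6214 -0.287   0.0745]
top 20 [0.0319 0.0532 0.0552]
 rim 14 [ 0.4507 -0.2246  0.0289] 0.001
wt 80 [ 0.6103 -0.1902  0.0862]
vb 86 [ 0.6214 -0.289   0.076 ]
```

View pics/side7.png

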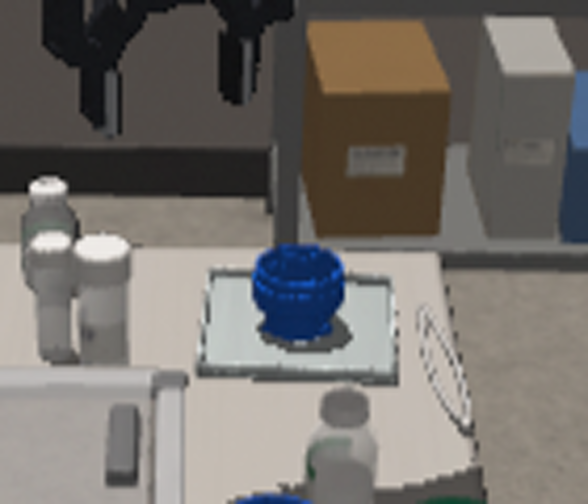

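View pics/top7.png

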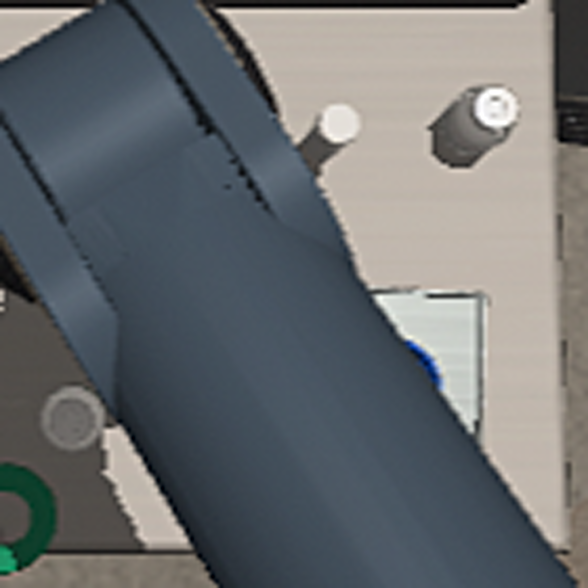

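The side view shows the cup standing upright near the tray centre; rim at z≈0.052, fitted centre (0.4495, −0.226). Before going to the tube I'll check arm clearance to the hood, and the IK postures.

Run:
```python
from h import *
from plant import robot
f=load('pics/top7.npz');P=cloud(f)
m=(P[...,2]>.25)&(P[...,0]<.68)&(f['range_z']>0)
for lo in np.arange(.25,.6,.05):
    q=P[m&(P[...,2]>=lo)&(P[...,2]<lo+.05)&(P[...,1]>-.3)&(P[...,1]<.2)]
    if len(q): print(lo.round(2),len(q),'xmax',np.percentile(q[:,0],99).round(3),'y',np.ptp(q[:,1]).round(2))
f0=load('pics/top0.npz');P0=cloud(f0)
q=P0[(P0[...,2]>.35)&(P0[...,1]>-.4)&(P0[...,1]<.1)&(f0['range_z']>0)];print('hood minx,z',q[q[:,0].argsort()[:3]].round(3), q[q[:,2].argsort()[:3]].round(3))
for yaw in(31.5,-148.5):
  for p in([.6105,-.1903,.14],[.6105,-.1903,.065],[.45,-.226,.15],[.45,-.226,.07]):
    j=robot.inverse_kinematics(p,[np.pi,0,np.radians(yaw)]);print(yaw,p,None if j is None else np.round(j,2))
```

```text
0.5 99 xmax 0.581 y 0.11
0.55 7308 xmax 0.572 y 0.16
hood minx,z [[ 0.688 -0.018  0.432]
 [ 0.688  0.052  0.432]
 [ 0.688 -0.07   0.431]] [[ 0.692 -0.263  0.417]
 [ 0.691 -0.247  0.418]
 [ 0.693 -0.325  0.418]]
31.5 [0.6105, -0.1903, 0.14] [ 0.96  0.81 -1.14  1.68  0.79  1.19  0.16]
31.5 [0.6105, -0.1903, 0.065] [ 0.92  0.88 -1.06  1.73  0.87  1.08  0.11]
31.5 [0.45, -0.226, 0.15] [ 1.31  0.64 -1.27  1.99  0.72  1.06  0.26]
31.5 [0.45, -0.226, 0.07] [ 1.22  0.74 -1.15  2.05  0.86  0.95  0.15]
-148.5 [0.6105, -0.1903, 0.14] [-0.26  0.6   0.72  1.75 -0.47  0.97 -1.94]
-148.5 [0.6105, -0.1903, 0.065] [-0.13  0.65  0.53  1.79 -0.44  0.81 -1.98]
-148.5 [0.45, -0.226, 0.15] [-0.05  0.33  0.53  2.06 -0.22  0.81 -1.98]
-148.5 [0.45, -0.226, 0.07] [-0.03  0.47  0.53  2.11 -0.38  0.65 -1.84]
```

Run:
```python
from h import *
from plant import robot
X=[.6104,-.1903]
robot.goto([*X,.14],[np.pi,0,np.radians(31.5)])
robot.grip(.6)
s=robot.sense();print(s['t'],np.round(s['tcp_pos'],4),np.round(s['wrist_force'],1),round(s['opening'],3))
c=robot.move_straight([*X,.062],vel=.06,contact_N=6)
s=robot.sense();print(c,s['t'],np.round(s['tcp_pos'],4),np.round(s['wrist_force'],1))
f=robot.grab_frame('side');np.savez('pics/side8.npz',**f)
cv2.imwrite('pics/side8.png',cv2.resize(f['image'][110:230,180:320,::-1],None,fx=5,fy=5,interpolation=cv2.INTER_CUBIC))
```

```text
20.4417 [ 0.6105 -0.1896  0.141 ] [0.7 0.4 0.2] 0.6
False 21.8917 [ 0.6107 -0.1903  0.0625] [ 0.1  0.  -0. ]
```

View pics/side8.png

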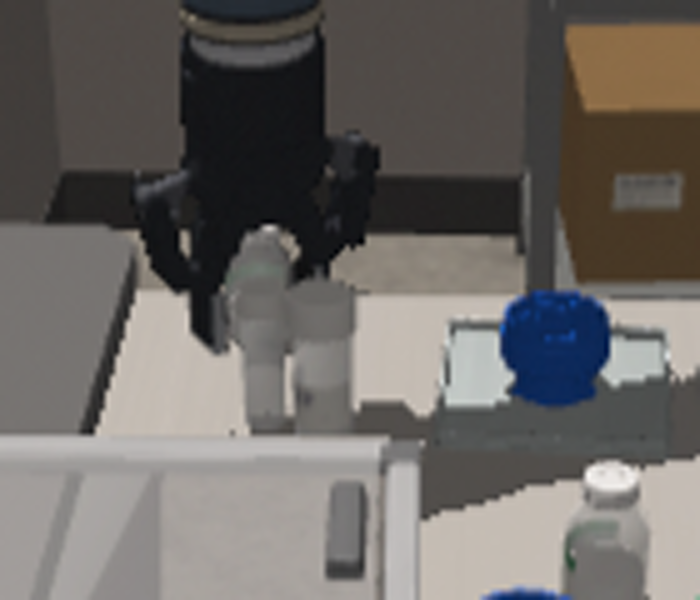

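Jaws straddle the small white tube, with one finger visible to its left and no contact force. Now I'll grip and lift a little.

Run:
```python
from h import *
from plant import robot
X=[.6104,-.1903]
robot.grip(0,40)
s=robot.sense();print(s['t'],np.round(s['tcp_pos'],4),np.round(s['wrist_force'],1),round(s['opening'],3))
robot.move_straight([*X,.115],vel=.06)
robot.move_straight([.500,-.215,.15],vel=.12)
robot.move_straight([.4497,-.226,.15],vel=.08)
robot.sleep(.2)
s=robot.sense();print(s['t'],np.round(s['tcp_pos'],4),np.round(s['tcp_rot'],3),np.round(s['wrist_force'],1),round(s['opening'],3))
for n in('side','top'):
    f=robot.grab_frame(n);np.savez(f'pics/{n}9.npz',**f)
    x0,y0,x1,y1=(220,90,360,210) if n=='side' else (230,150,370,290)
    cv2.imwrite(f'pics/{n}9.png',cv2.resize(f['image'][y0:y1,x0:x1,::-1],None,fx=5,fy=5,interpolation=cv2.INTER_CUBIC)[:600])
```

```text
22.2917 [ 0.6106 -0.1903  0.0623] [-0.1 -1.   1.6] 0.289
25.45 [ 0.4502 -0.2257  0.1501] [ 3.142e+00 -1.000e-03  5.500e-01] [ 0.7  0.1 -0.3] 0.291
```

View pics/side9.png

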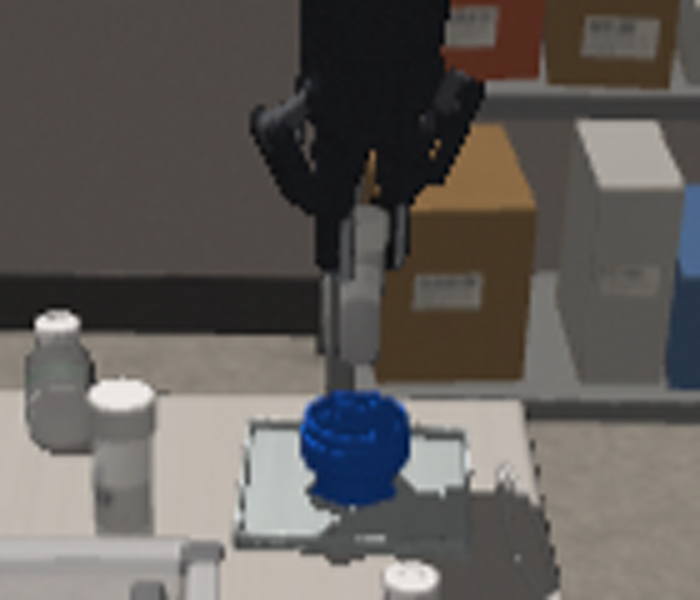

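Run:
```python
from h import *
from scipy.optimize import least_squares
f=load('pics/side9.npz');P=cloud(f)
m=(np.hypot(P[...,0]-.45,P[...,1]+.226)<.03)
for lo in np.arange(.085,.18,.0125):
    q=P[m&(P[...,2]>=lo)&(P[...,2]<lo+.0125)]
    if len(q)<6: print(lo.round(3),len(q));continue
    g=lambda p:np.hypot(q[:,0]-p[0],q[:,1]-p[1])-.013
    o=least_squares(g,[.45,-.24],loss='soft_l1',f_scale=.002)
    print(lo.round(3),len(q),o.x.round(4),'xr',q[:,0].min().round(4),q[:,0].max().round(4))
# silhouette check: expected pixels for vertical tube at TCP
for z in(.0885,.13,.17): print(z,np.round(proj(f,[.4502,-.2257,z]),1))
# cup rim
hsv=cv2.cvtColor(f['image'],cv2.COLOR_RGB2HSV)
b=(hsv[...,0]>100)&(hsv[...,0]<130)&(hsv[...,1]>120)&(np.hypot(P[...,0]-.45,P[...,1]+.226)<.045)
r=P[b&(P[...,2]>.046)][:,:2];g=lambda p:np.hypot(r[:,0]-p[0],r[:,1]-p[1])-p[2]
print('rim',len(r),least_squares(g,[.45,-.226,.028],loss='soft_l1',f_scale=.002).x.round(4))
t=load('pics/top9.npz');im=t['image']; print('top cup pix', proj(t,[.45,-.226,.05]))
```

```text
0.085 26 [ 0.4494 -0.2294] xr 0.4396 0.4614
0.098 31 [ 0.4497 -0.2286] xr 0.4401 0.4592
0.11 35 [ 0.4494 -0.2288] xr 0.4406 0.4597
0.122 36 [ 0.4503 -0.2287] xr 0.4384 0.4602
0.135 50 [ 0.4419 -0.2094] xr 0.4254 0.4739
0.148 72 [ 0.4491 -0.2105] xr 0.4258 0.4743
0.16 91 [ 0.4529 -0.2233] xr 0.4262 0.4747
0.172 79 [ 0.4477 -0.2212] xr 0.4225 0.4747
0.0885 [291. 161.]
0.13 [291.6 147.2]
0.17 [292.2 133.5]
rim 88 [ 0.4498 -0.2267  0.0276]
top cup pix (np.float64(323.17255968225186), np.float64(241.66830716724994))
```

View pics/top9.png

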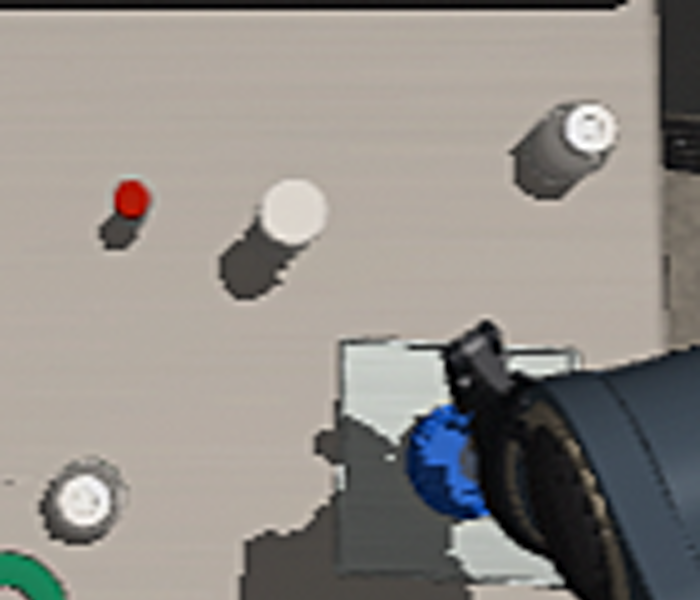

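The tube is upright at about (0.4497, −0.2288) and the cup at (0.4498, −0.2267), well within the 6.5 mm clearance. I'll lower it, expecting contact at TCP z≈0.068.

Run:
```python
from h import *
from plant import robot
X=[.4500,-.2252]
c=robot.move_straight([*X,.085],vel=.05,contact_N=5)
s=robot.sense();print(c,s['t'],np.round(s['tcp_pos'],4),np.round(s['wrist_force'],1))
if not c:
    c=robot.move_straight([*X,.061],vel=.012,contact_N=3)
    s=robot.sense();print(c,s['t'],np.round(s['tcp_pos'],4),np.round(s['wrist_force'],1),np.round(s['torque'],2),s['opening'])
f=robot.grab_frame('side')
cv2.imwrite('pics/side10.png',cv2.resize(f['image'][90:210,220:360,::-1],None,fx=5,fy=5,interpolation=cv2.INTER_CUBIC)[:600])
```

```text
False 27.0 [ 0.4502 -0.2252  0.0853] [-0.2  0.2  0.4]
True 28.3167 [ 0.4501 -0.2252  0.0682] [-0.3 -0.2  3.6] [-0.07  0.14 -0.06] 0.2875096514054013
```

View pics/side10.png

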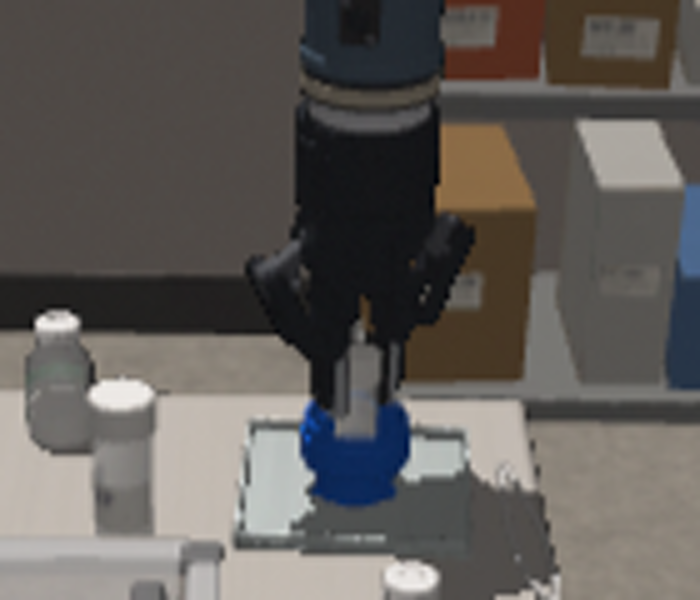

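Contact came at 0.0682, matching the cup floor. I'll release, retreat straight up, and check.

Run:
```python
from h import *
from plant import robot
robot.grip(.6)
robot.move_straight([.4500,-.2252,.17],vel=.07)
robot.goto([.45,-.226+.0,.24],[np.pi,0,np.radians(31.5)])
robot.move_joints([1.225,.469,-.049,1.532,.024,1.141,-.082])
robot.sleep(.3)
s=robot.sense();print(s['t'],np.round(s['tcp_pos'],3),np.round(s['wrist_force'],1))
ref={n:load(f'pics/{n}0.npz') for n in('side','top')}
for n in('side','top'):
    f=robot.grab_frame(n);np.savez(f'pics/{n}11.npz',**f)
    x0,y0,x1,y1=(190,110,350,230) if n=='side' else (140,135,370,290)
    cv2.imwrite(f'pics/{n}11.png',cv2.resize(f['image'][y0:y1,x0:x1,::-1],None,fx=3.4,fy=3.4,interpolation=cv2.INTER_CUBIC))
    for g,tag in((ref[n],'before'),(f,'after')):
        P=cloud(g)
        for nm,c in(('red',(.5866,-.05,.07)),('va',(.43,-.026,.075)),('vb',(.6215,-.289,.075)),('big',(.574,-.131,.117)),('tube',(.45,-.226,.091)),('beaker',(.63,.15,.085))):
            m=(np.hypot(P[...,0]-c[0],P[...,1]-c[1])<.03)&(abs(P[...,2]-c[2])<.007)
            if m.sum()>3: print(n,tag,nm,m.sum(),P[m].mean(0).round(4))
d=np.abs(ref['top']['image'].astype(int)-load('pics/top11.npz')['image']).sum(-1)>60
cn,l,st,ce=cv2.connectedComponentsWithStats(d.astype(np.uint8))
print([st[i].tolist() for i in range(1,cn) if st[i,4]>12])
```

```text
32.7917 [ 0.211 -0.641  0.242] [-0.5  0.5  0.7]
side before va 80 [ 0.4292 -0.0232  0.074 ]
side before vb 51 [ 0.6212 -0.2864  0.0739]
side before big 89 [ 0.5729 -0.1276  0.1145]
side after va 83 [ 0.4293 -0.0228  0.0738]
side after vb 51 [ 0.6209 -0.286   0.074 ]
side after big 86 [ 0.5732 -0.1277  0.1147]
side after tube 53 [ 0.4505 -0.2212  0.0898]
top before red 46 [ 0.5859 -0.0501  0.0707]
top before va 88 [ 0.4301 -0.0265  0.0761]
top before vb 89 [ 0.6215 -0.2887  0.076 ]
top before big 155 [ 0.5736 -0.1307  0.1158]
top before beaker 28 [0.6379 0.1547 0.0861]
top after red 47 [ 0.5858 -0.0502  0.0706]
top after va 86 [ 0.4303 -0.0263  0.0759]
top after vb 89 [ 0.6214 -0.2888  0.0756]
top after big 154 [ 0.5737 -0.1307  0.1158]
top after tube 85 [ 0.4507 -0.2248  0.0921]
top after beaker 27 [0.638  0.1538 0.0856]
[[297, 175, 18, 19, 181], [179, 221, 21, 31, 238], [196, 223, 9, 16, 48], [307, 230, 29, 25, 510], [195, 240, 9, 6, 17]]
```

View pics/side11.png

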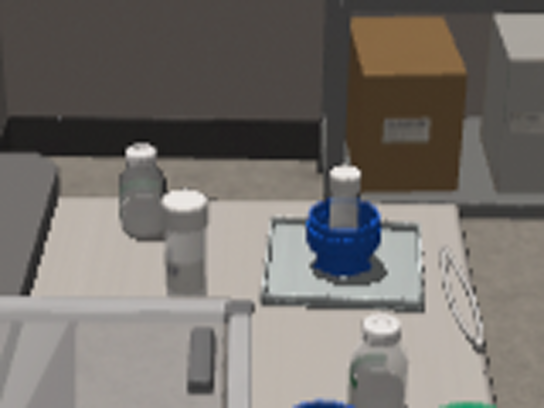

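View pics/top11.png

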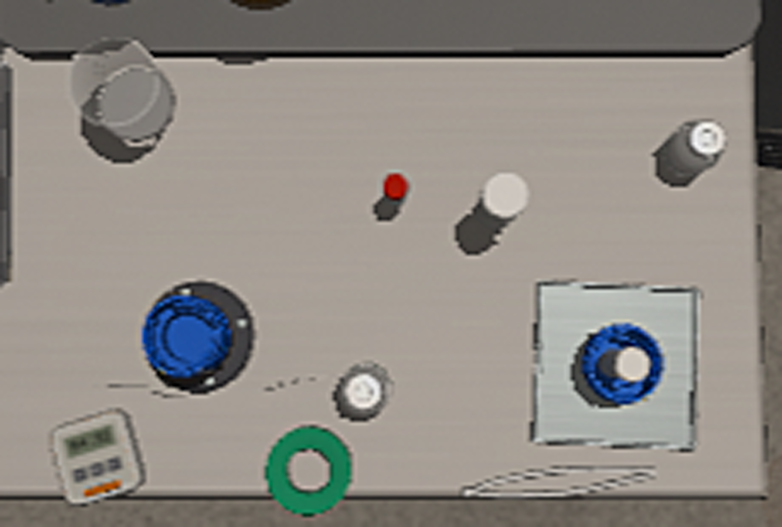

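The tube stands upright in the cup, the cup stands in the tray, and the bystanders are unmoved. I'm handing it in.

```bash
python3 -c "
from plant import robot
print(robot.sense()['t']); robot.close_job()"
```

```text
32.8917
the job is handed in; nothing more can be done
```

The job is done and handed in at 32.9 s of the 58 s allowed.

**What I did**
- I gripped the top cup, turned it 60° anticlockwise with 9 mm of rise, and lifted it off. The largest wrist force I read was about 7 N.
- I set the cup down in the tray at about (0.450, −0.226), stopping on contact at tool height 0.0276 m against 0.027 m expected.
- I then picked up the smaller white-capped tube and lowered it into the cup. Contact came at 0.0682 m against 0.068 m expected. I released it and moved the arm well away.

**Last checks**
- **Tube:** upright in the cup, cap top at z≈0.092 by the top view and 0.090 by the side view, against 0.091 expected. The axis is at about (0.4507, −0.2248).
- **Cup:** upright near the middle of the tray, clear of the rim.
- **Others:** the top-view positions of the red-capped tube, both vials, the larger tube and the beaker match the starting ones to within 1 mm. Image differences appear only at the stack, the tray and the tube's old place.
- **Disagreement:** the two cameras differ by about 2–4 mm in y and 2 mm in z, about the stated calibration error or slightly over in y. No check failed.

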